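# Tip the heel plate out of the guarded tray and lay it on the bare heel

## Robot

A 6-joint arm with a two-finger parallel gripper is mounted at the origin on the work surface. World frame = base frame: x ahead of the robot, y to its left, z up, the work surface at z = 0. Lengths are in m, angles in degrees, forces in N, time in s.
With the tool pointing down it reaches from about 0.35 to 0.875 m from the base axis. Payload 4.2 kg.
Tool frame: the origin (TCP) lies on the centre line of the jaws, within the pads' length; the fingertips stand tip_reach ahead of it and the grasp point (between the pads) is the TCP (tip_reach is the distance from the TCP to the fingertips, in m); z points along the fingers, y is the line along which they close (so a half turn about z gives the same grasp; the last joint's range is limited). The gripper opens to 87 mm and grips with 3 to 60 N. Pads are 19 mm wide; open, the fingers measure 117 mm over their backs; the gripper's body (75 mm by 190 mm) begins 51 mm behind the grasp point.
Start: joints at [14.817, 22.042, 0.453, 0, -68.411, -14.817], TCP at [0.625, 0, 0.242] pointing down, gripper open.
Joint ranges: [-179.83, 179.83], [-69.29, 118.12], [-61.27, 80.66], [-181.25, 117.63], [-171.15, -9.14], [-177.46, 177.46]. Speed limits (degrees/s): [159.86, 159.86, 180, 180, 180, 180].

## Interface

Orientations are given as a 3x3 rotation matrix whose columns are the frame's x, y, z axes.
In Python, from station import sense, capture, finish_job, tip_reach gives the robot as it stands.
- The arm moves only by the tool arm_command, never from a script. Its argument "deltas" is a list of rows, each a list of 7 numbers: the turn, a rotation vector about the tool's x, y, z in rad, then the shift along the tool's x, y, z in cm, then the closure, from -1 (fully open) to 1 (shut), so that 0 is half open. In form: [[rx, ry, rz, dx, dy, dz, hand], ...]. A call has 1 to 8 rows; each row is the pose to reach, as a shift and turn from the pose commanded when the call began, along the tool's axes at that moment; what a row does not reach only later rows make up. A row lasts 1/12 s, in which the tool goes at most 41.7 mm and 7.16 degrees, less where a joint would pass 70% of its speed; a pose out of reach is approached as far as the arm can. A call with a gripper value outside its range is refused whole. The fingers move at their own pace and stop on an object; the grip force is fixed at half the most. Time passes only in rows, so rows that repeat a pose let the fingers close. It gives the time, the measured TCP pose, the force, the opening and the grip force at its end, in the units of the state.
- sense(): the state, without advancing time (a new reading comes with each control period).
- capture(name): name is "scene" or "side" or "wrist"; returns a dict with "pixels" (384x512x3 uint8, blue, green, red), "fovy" (degrees; the focal length in pixels is half the picture's height over the tangent of half this angle, whatever the lens; pixels are square), "cx", "cy" (the principal point, pixels), "k1" (the pictures are not rectified: a ray, as slopes to the right and down, at radius r is drawn at 1 + k1 r^2 times it, then the intrinsics apply), "rvec" (rotation vector, rad) and "tvec" (3), from world to camera coordinates, as OpenCV has them. Camera axes: x right, y down, z forward; pixel columns grow to the right and rows downward; lengths in m; the calibration is good to about 2 mm. A picture is of the moment at which its call begins. There is no depth.
- finish_job(): hands the job in; it is judged then, once.
The state is a dict: "time_s": time; "joints": joint angles; "joint_velocities": joint speeds; "effort": joint torques, N m; "tcp_pos": TCP position; "ee_rot": TCP orientation; "wrist_force": force on the tool from outside, world axes, zero at the start; "moment": the same for the moment, N m; "gripper_width": opening from 0.0 (shut) to 1.0 (fully open); "gripper_force": force on a finger pad.
Only numpy, scipy, OpenCV 4.12 (cv2) and the standard library are available. Lean on these libraries where they do the work, as an engineer would, in place of code of your own. Each camera call takes 0.05 s, during which the arm holds its last target. There are 200 camera calls.

## Task

Press down on the tongue of the tipping tray until the loose round steel heel plate slides from under the wire guard into the tray's front corner, then let the tray come level again. Pick the plate up out of that corner and lay it gently, flat and centred, on the bare heel of the upturned shoe that has no heel plate yet, and let go.

Things in the scene. Friction and masses are not known exactly. Their poses are not given: they have to be found in the camera images.
- heel_plate: Loose plain steel disc, 60 mm across, 6 mm thick, about 0.13 kg; origin at the centre of its underside, z up. It starts flat on the tray floor under the wire guard, whose bars stop it being lifted out there. The steel ring and the rubber disc on the bench are not wanted.
- tongue (a point): Press point on top of the 40 mm wide dark steel tongue at the tray's robot-side corner, 25 mm from its end, 88 mm above the bench. x: along the tongue to the tray's back (yawed up to 0.3 rad), z up. Pivot: along y, 85 mm behind, 8 mm lower. About 4-9 N; pressed down 38 mm the tray tips some 0.45 rad (stop 0.5) and the plate slides home in 1-2 s; let go, the tray falls back level.
- tray_corner (a point): Tray floor, where the plate's centre rests once home in the corner; axes as tongue, 97 mm behind it in x. Slick dark square tray, 180 mm a side, corner-on, walls 17 mm high, leaving a 35 mm opening at this corner: grasp from above, fingers closing along x, one in the opening, one in the tray (across y the walls are in the way). Guard, 17 mm high, starts 68 mm behind this point.
- bare_heel (a point): Centre of the flat round top, 74 mm across and 130 mm above the bench, of the bare brown heel; z up, x to the toe. It is on whichever of two upturned black shoes (fixed on green jacks, side by side) has no steel disc on its heel; the other one is finished. The heel stands 25 mm above the sole.
There are look-alikes about, which are no part of the job. What is shaped like the heel_plate but blue is not meant.

How it is judged (in metres and radians):
On the way:
1. the tray is tipped by more than 0.2 rad and the plate has slid to within 15 mm of its place in the front corner (angle between tray_corner's own z axis and vertical above 0.2 rad and distance between heel_plate and tray_corner below 0.015 m), for 0.1 s.
At the end, for the whole second after the job is handed in: The plate lies flat (within 0.1 rad) and at rest on the bare heel, centred within 12 mm, let go by the fingers, and the tray is level again (horizontal distance between heel_plate and bare_heel below 0.012 m and z of heel_plate in the frame of bare_heel between -0.003 and 0.003 m and angle between heel_plate's own z axis and vertical below 0.1 rad and linear speed of heel_plate below 0.02 m/s and contact force between the fingers and heel_plate below 0.05 N and angle between tray_corner's own z axis and vertical below 0.06 rad); the robot touches nothing.
It fails at once if the plate is dropped onto the heel (it lands at more than 0.6 m/s, a fall of about 18 mm or more) (horizontal distance between heel_plate and bare_heel below 0.05 m and contact force between the fingers and heel_plate below 0.05 N and linear speed of heel_plate above 0.6 m/s).
It also fails if it takes over 54 s, if anything falls off the work surface, if the arm or the gripper's body presses on something with over 40 N, if the wrist force passes 120 N, or if a joint passes its speed limit or range.

## Working session

There is one attempt and no reset: what is moved stays moved. The work goes in short steps, Python scripts to look and compute and a tool call to move; the robot and the scene stay as the last step left them, time stands still between calls to the robot, and variables do not carry over. Pictures are saved under pics/ and viewed, at most 10 in all, crops included, and the job is handed in when it is done.

Besides the shell and the picture viewer there is one more tool, called after "Emit:" as name(argument=value, ...) on one line, values as JSON. arm_command: Moves the arm, as the interface text tells. Its arguments: {"type":"object","properties":{"deltas":{"type":"array"}},"required":["deltas"]}

```bash
mkdir -p pics; ls
cat > h.py <<'E'
import numpy as np, cv2, pickle
from station import sense, capture, finish_job, tip_reach
def K(c):
    h,w=c["pixels"].shape[:2]; f=h/2/np.tan(np.radians(c["fovy"])/2)
    return np.array([[f,0,c["cx"]],[0,f,c["cy"]],[0,0,1]])
def ray(c,uv):
    # distortion: drawn = slope*(1+k1 r^2)
    p=cv2.undistortPoints(np.array([[uv]],float),K(c),np.array([c["k1"],0,0,0.]))[0,0]
    R=cv2.Rodrigues(np.array(c["rvec"],float))[0]; t=np.array(c["tvec"],float)
    return -R.T@t, R.T@np.array([p[0],p[1],1.])
def onz(c,uv,z):
    o,d=ray(c,uv); return o+d*(z-o[2])/d[2]
def proj(c,P):
    return cv2.projectPoints(np.array(P,float).reshape(-1,1,3),np.array(c["rvec"],float),np.array(c["tvec"],float),K(c),np.array([c["k1"],0,0,0.]))[0][:,0]
def save(c,n): cv2.imwrite(f"pics/{n}.png",c["pixels"])
E
python3 - <<'E'
from h import *
cs={n:capture(n) for n in("scene","side","wrist")}
pickle.dump(cs,open("c0.pkl","wb"))
cv2.imwrite("pics/scene0.png",cv2.resize(cs["scene"]["pixels"],(800,600),interpolation=cv2.INTER_CUBIC))
cv2.imwrite("pics/side0.png",cv2.resize(cs["side"]["pixels"],(800,600),interpolation=cv2.INTER_CUBIC))
print(tip_reach if not callable(tip_reach) else tip_reach())
s=sense();print(s)
for n in cs: print(n,ray(cs[n],(256,192)),cs[n]["k1"],cs[n]["fovy"])
E
```

```text
pics
0.019
{'time_s': 0.15, 'joints': array([ 1.48174903e+01,  2.20795723e+01,  3.95394519e-01, -1.93771882e-02,
       -6.84110774e+01, -1.48166224e+01]), 'joint_velocities': array([ 0.0436785 , -0.17268686,  0.25233664,  0.16925449, -0.09387378,
       -0.12937055]), 'effort': array([ 3.86667998e-04, -3.91052306e+01,  1.87588084e+01,  4.22235444e+00,
        1.23758311e-02, -1.38926293e-04]), 'tcp_pos': array([6.24561029e-01, 1.67525733e-05, 2.40709005e-01]), 'ee_rot': array([[-1.09448878e-04, -9.99998570e-01, -1.68763191e-03],
       [-9.99999987e-01,  1.09653498e-04, -1.21154936e-04],
       [ 1.21339818e-04,  1.68761863e-03, -9.99998569e-01]]), 'wrist_force': array([-0.99419087,  0.64179254, -0.94878714]), 'moment': array([ 0.00318289,  0.00080661, -0.02190798]), 'gripper_force': 0.0, 'gripper_width': 1.0018859589363316}
scene (array([ 1.00966587, -0.59603551,  1.07124435]), array([-0.31860073,  0.50352153, -0.80314362])) 0.06128233042409708 45.29859444542319
side (array([0.5011565 , 0.94948241, 0.74557467]), array([ 0.09590891, -0.81150338, -0.57666418])) -0.16743999684126581 44.80664296770818
wrist (array([ 0.62408997, -0.0692961 ,  0.38346092]), array([-0.0326659 ,  0.25925975, -0.96571278])) -0.004355101541080798 58.69009375352508
```

View pics/scene0.png

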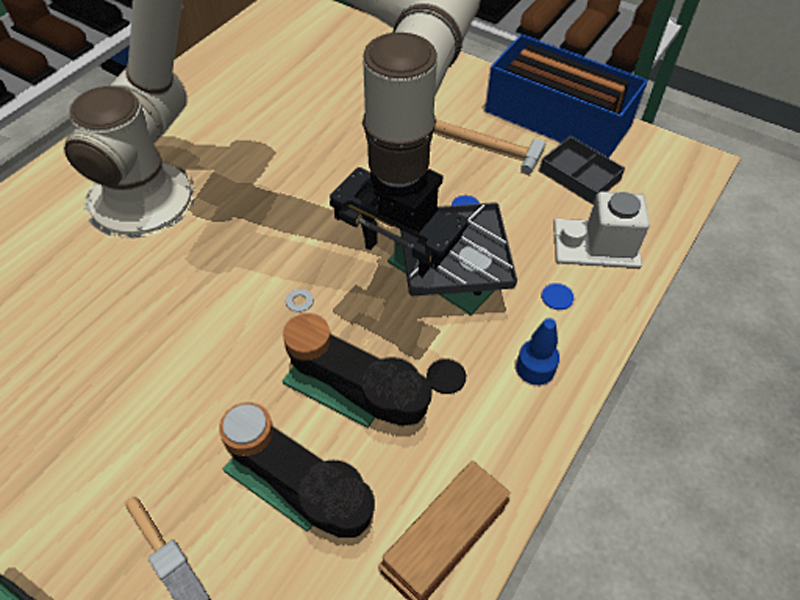

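View pics/side0.png

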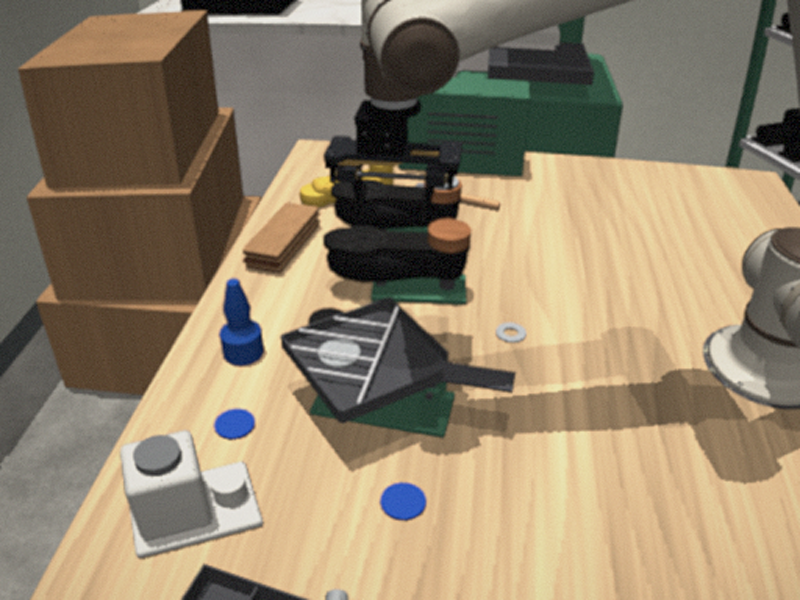

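Scene view (800×600): the bare brown heel is at (306,336). The finished heel, with its steel disc, is at (245,428). The steel ring is at (299,300), the rubber disc at (446,376) and the blue discs at (558,296) and (465,203). Side view: the plate is under the guard at (339,353), the tongue runs (447,372)→(514,382), and the bare heel is at (449,235). Next I'll mask the heel top and tongue and enlarge a crop to confirm.

Run:
```python
from h import *
cs=pickle.load(open("c0.pkl","rb"))
# bare heel tops: brown mask, ellipse fits near seeds
for n,seed in(("scene",(196,215)),("side",(287,150))):
    c=cs[n]; hsv=cv2.cvtColor(c["pixels"],cv2.COLOR_BGR2HSV)
    print(n,"hsv",hsv[seed[1],seed[0]], hsv[seed[1]+18,seed[0]])
    s=hsv[seed[1],seed[0]].astype(int)
    m=cv2.inRange(hsv,(max(0,s[0]-5),120,int(s[2])-28),(s[0]+5,255,255))
    k,l,st,ce=cv2.connectedComponentsWithStats(m)
    i=l[seed[1],seed[0]]; print(st[i],ce[i])
    ct=cv2.findContours((l==i).astype(np.uint8),0,1)[0]; ct=max(ct,key=len)
    e=cv2.fitEllipse(cv2.convexHull(ct)); print(e, onz(c,e[0],.13))
a=cs["side"]["pixels"][180:275,175:340]
b=cs["side"]["pixels"][130:200,200:310]
A=cv2.resize(a,(660,380),interpolation=cv2.INTER_CUBIC)
cv2.imwrite("pics/tray_side.png",A)
h=cs["scene"]["pixels"][190:310,130:290]
w=cv2.resize(cs["wrist"]["pixels"],(480,360))
out=np.zeros((360,800,3),np.uint8); out[:,:480]=w; out[:240,480:]=cv2.resize(h,(320,240))
cv2.imwrite("pics/wrist_heel.png",out)
```

```text
scene hsv [ 12 151 167] [113 128   8]Traceback (most recent call last):
  File "<stdin>", line 8, in <module>
cv2.error: OpenCV(4.12.0) :-1: error: (-5:Bad argument) in function 'inRange'
> Overload resolution failed:
>  - lowerb is not a numerical tuple
>  - Expected Ptr<cv::UMat> for argument 'lowerb'
```

Run:
```python
from h import *
cs=pickle.load(open("c0.pkl","rb"))
for n,seed in(("scene",(196,215)),("side",(287,150))):
    c=cs[n]; hsv=cv2.cvtColor(c["pixels"],cv2.COLOR_BGR2HSV)
    s=[int(v) for v in hsv[seed[1],seed[0]]]
    m=cv2.inRange(hsv,np.array([max(0,s[0]-5),120,s[2]-28]),np.array([s[0]+5,255,255]))
    k,l,st,ce=cv2.connectedComponentsWithStats(m)
    i=l[seed[1],seed[0]]; print(n,s,st[i],ce[i])
    ct=cv2.findContours((l==i).astype(np.uint8),0,1)[0]; ct=max(ct,key=len)
    e=cv2.fitEllipse(cv2.convexHull(ct)); print(e, onz(c,e[0],.13))
    x=onz(c,e[0],.13); t=np.linspace(0,6.28,60)
    q=proj(c,np.c_[x[0]+.037*np.cos(t),x[1]+.037*np.sin(t),0*t+.13]); print(q.min(0),q.max(0))
a=cs["side"]["pixels"][180:275,175:340]
cv2.imwrite("pics/tray_side.png",cv2.resize(a,(660,380),interpolation=cv2.INTER_CUBIC))
h=cs["scene"]["pixels"][190:310,130:290]
w=cv2.resize(cs["wrist"]["pixels"],(480,360))
out=np.zeros((360,800,3),np.uint8); out[:,:480]=w; out[:240,480:]=cv2.resize(h,(320,240))
cv2.imwrite("pics/wrist_heel.png",out)
```

```text
scene [12, 151, 167] [181 200  30  25 569] [195.52196837 212.24253076]
((195.50299072265625, 212.1547393798828), (23.93204116821289, 29.706161499023438), 80.61722564697266) [ 0.54588792 -0.14001841  0.13      ]
[180.35212897 199.93610277] [210.5821962  224.85780699]
side [11, 139, 196] [275 141  26  12 253] [287.37944664 146.39920949]
((287.3157043457031, 146.34986877441406), (12.15239143371582, 25.76388168334961), 91.0224609375) [ 0.54664472 -0.1379931   0.13      ]
[273.47503148 139.67408555] [301.16960253 153.37564055]
```

View pics/tray_side.png

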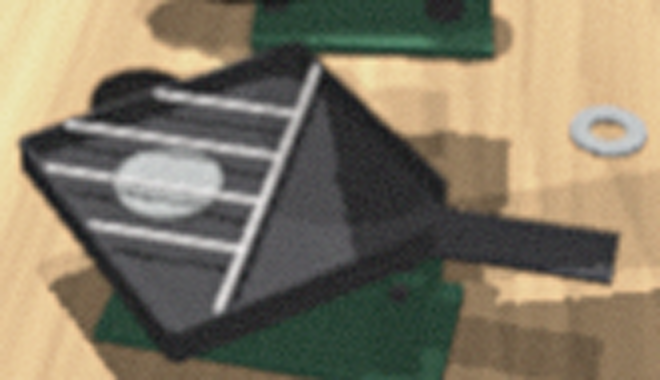

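View pics/wrist_heel.png

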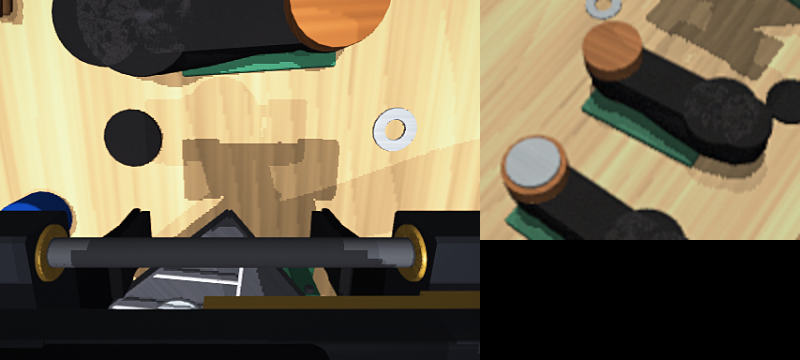

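The crop shows the plate under the guard at (168,183). The tongue's end edge is at about (618,234)–(611,273), and the tray's side corners are at (300,48) and (178,350). The right-hand panel confirms the bare heel at (612,40) against the finished one at (533,162).

Run:
```python
from h import *
cs=pickle.load(open("c0.pkl","rb")); c=cs["side"]
f=lambda x,y:(175+(x+.5)/4-.5,180+(y+.5)/4-.5)
P={k:onz(c,f(*v),.088)[:2] for k,v in dict(endfar=(618,233),endnear=(611,274),far=(460,211),near=(455,260)).items()}
print(P)
print("width",np.linalg.norm(P["endfar"]-P["endnear"]))
for a,b in(("far","endfar"),("near","endnear")):
    d=P[a]-P[b]; print("yaw",np.arctan2(d[1],d[0]))
for z in(.09,.1,.11):
    print(z,[onz(c,f(*v),z)[:2].round(3) for v in((300,48),(25,148),(178,345),(316,68),(220,308))])
    print("plate",onz(c,f(168,183),z-.01))
# dark mask edge in side image: rows along columns
g=cv2.cvtColor(c["pixels"],cv2.COLOR_BGR2GRAY)
for x in(295,305,315,322): print(x,g[228:256,x])
for y in(238,240,244,248): print(y,g[y,318:336])
```

```text
{'endfar': array([0.43273774, 0.17340587]), 'endnear': array([0.43646076, 0.20707044]), 'far': array([0.51885433, 0.16601414]), 'near': array([0.5188256 , 0.20648689])}
width 0.03386980435142386
yaw -0.085624186168122
yaw -0.007084778899379579
0.09 [array([0.626, 0.027]), array([0.768, 0.147]), array([0.652, 0.291]), array([0.613, 0.047]), array([0.635, 0.262])]
plate [0.68361617 0.15422796 0.08      ]
0.1 [array([0.624, 0.042]), array([0.764, 0.159]), array([0.649, 0.301]), array([0.612, 0.061]), array([0.633, 0.272])]
plate [0.68087478 0.16617634 0.09      ]
0.11 [array([0.622, 0.056]), array([0.76 , 0.171]), array([0.647, 0.311]), array([0.61 , 0.074]), array([0.631, 0.283])]
plate [0.6781334  0.17812473 0.1       ]
295 [114 104  96  98  92  74  57  53  56  52  58  54  57  58  60  56  52  61
 102 116 115 121 118 124 128 128 125 126]
305 [180 181 184 187 188 178 133  77  50  50  55  54  51  55  57  57  57  47
  49  87 170 206 210 212 208 210 205 175]
315 [175 179 179 177 174 176 175 150 103  63  54  54  56  52  57  59  54  56
  62  74  70 125 181 206 203 203 193 149]
322 [172 174 176 175 174 176 175 175 145  97  62  53  52  56  55  53  50  55
  54  82  84  62 104 179 198 190 135 115]
238 [ 54  48  53  54  62  58  63  77  70  84  89 111 151 173 177 170 165 160]
240 [ 46  51  57  55  52  54  51  49  51  49  56 107 164 178 176 175 171 167]
244 [ 55  56  56  54  50  58  51  49  54  47  83 143 172 176 172 174 176 176]
248 [ 67  78  80  80  84  84  83  85  82  96 132 187 196 198 199 193 197 201]
```

Emit:
arm_command(deltas=[[0,0,-1.48,-18.8,16.5,2,1],[0,0,-1.48,-18.8,16.5,2,1],[0,0,-1.48,-18.8,16.5,2,1],[0,0,-1.48,-18.8,16.5,2,1],[0,0,-1.48,-18.8,16.5,2,1],[0,0,-1.48,-18.8,16.5,2,1],[0,0,-1.48,-18.8,16.5,2,1],[0,0,-1.48,-18.8,16.5,2,1]])

```text
time_s: 0.82
tcp_pos: [0.4582, 0.1898, 0.2215]
ee_rot: [[0.847, -0.531, -0.0], [-0.531, -0.847, 0.0], [-0.0, 0.0, -1.0]]
wrist_force: [0.7, -0.4, 0.3]
gripper_width: 0.481
gripper_force: 0.0
```

Emit:
arm_command(deltas=[[0,0,-0.47,0,0,5,1],[0,0,-0.47,0,0,5,1],[0,0,-0.47,0,0,5,1],[0,0,-0.47,0,0,5,1],[0,0,-0.47,0,0,5,1],[0,0,-0.47,0,0,5,1]])

```text
time_s: 1.32
tcp_pos: [0.4599, 0.188, 0.1714]
ee_rot: [[0.995, -0.103, -0.0], [-0.103, -0.995, -0.0], [-0.0, 0.0, -1.0]]
wrist_force: [0.2, 0.4, -0.2]
gripper_width: 0.039
gripper_force: 0.0
```

Run:
```python
from h import *
cs={n:capture(n) for n in("scene","side","wrist")}
pickle.dump(cs,open("c1.pkl","wb"))
a=cv2.resize(cs["scene"]["pixels"][100:220,220:340],(400,400),interpolation=cv2.INTER_CUBIC)
b=cv2.resize(cs["wrist"]["pixels"],(400,300))
o=np.zeros((590,800,3),np.uint8);o[:400,:400]=a;o[:300,400:]=b
o[300:,400:]=cv2.resize(cs["side"]["pixels"][180:270,200:324],(400,290),interpolation=cv2.INTER_CUBIC)
cv2.imwrite("pics/c1.png",o); s=sense(); print(s["tcp_pos"],s["ee_rot"].round(3),s["gripper_width"],s["time_s"])
```

```text
[0.45999027 0.1880206  0.17166539] [[ 0.995 -0.102  0.   ]
 [-0.102 -0.995  0.   ]
 [ 0.    -0.    -1.   ]] 0.010411580428706983 1.4667
```

View pics/c1.png

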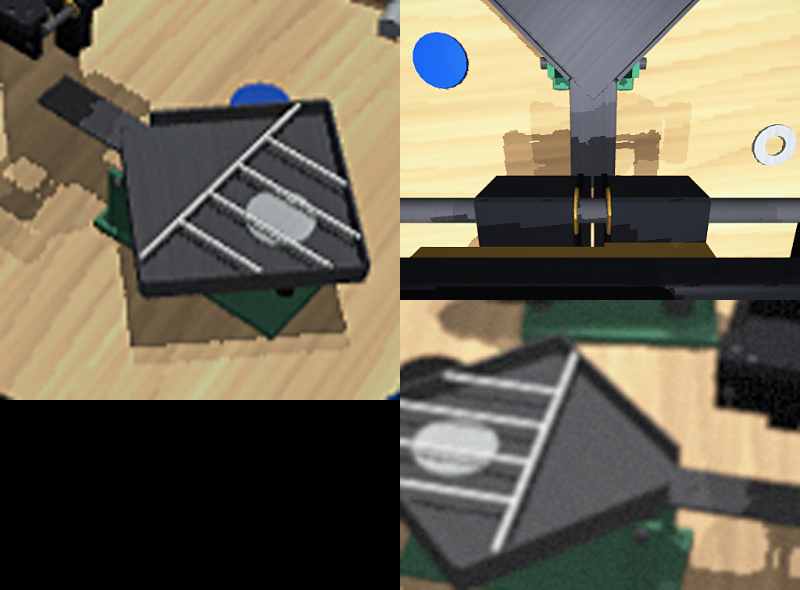

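The wrist view shows the tongue centred on the shut fingers (panel x≈593) and parallel to the tool, so I'll press now.

Emit:
arm_command(deltas=[[0,0,0,0,0,3,1],[0,0,0,0,0,5.5,1],[0,0,0,0,0,6.5,1],[0,0,0,0,0,7.2,1],[0,0,0,0,0,7.9,1],[0,0,0,0,0,8.6,1],[0,0,0,0,0,9.3,1],[0,0,0,0,0,10.2,1]])

```text
time_s: 2.13
tcp_pos: [0.4616, 0.188, 0.0716]
ee_rot: [[0.995, -0.1, 0.004], [-0.1, -0.995, 0.0], [0.004, -0.001, -1.0]]
wrist_force: [0.7, -3.2, 10.9]
gripper_width: 0.008
gripper_force: 4.7
```

Emit:
arm_command(deltas=[[0,0,0,0,0,0,1],[0,0,0,0,0,0,1],[0,0,0,0,0,0,1],[0,0,0,0,0,0,1],[0,0,0,0,0,0,1],[0,0,0,0,0,0,1],[0,0,0,0,0,0,1],[0,0,0,0,0,0,1]])

```text
time_s: 2.8
tcp_pos: [0.4603, 0.1883, 0.0698]
ee_rot: [[0.995, -0.1, 0.001], [-0.1, -0.995, 0.001], [0.001, -0.001, -1.0]]
wrist_force: [-0.2, 0.1, 4.2]
gripper_width: 0.006
gripper_force: 1.9
```

Emit:
arm_command(deltas=[[0,0,0,0,0,0,1],[0,0,0,0,0,0,1],[0,0,0,0,0,0,1],[0,0,0,0,0,0,1],[0,0,0,0,0,0,1],[0,0,0,0,0,0,1],[0,0,0,0,0,0,1],[0,0,0,0,0,0,1]])

```text
time_s: 3.47
tcp_pos: [0.4601, 0.1882, 0.0696]
ee_rot: [[0.995, -0.101, 0.0], [-0.101, -0.995, 0.0], [0.0, -0.0, -1.0]]
wrist_force: [0.6, 1.3, 4.7]
gripper_width: 0.005
gripper_force: 1.8
```

Run:
```python
from h import *
cs={n:capture(n) for n in("scene","side","wrist")}
pickle.dump(cs,open("c2.pkl","wb"))
a=cv2.resize(cs["scene"]["pixels"][100:220,220:340],(400,400),interpolation=cv2.INTER_CUBIC)
b=cv2.resize(cs["wrist"]["pixels"],(400,300))
o=np.zeros((590,800,3),np.uint8);o[:400,:400]=a;o[:300,400:]=b
o[300:,400:]=cv2.resize(cs["side"]["pixels"][180:270,200:324],(400,290),interpolation=cv2.INTER_CUBIC)
cv2.imwrite("pics/c2.png",o); s=sense(); print(s["tcp_pos"],s["wrist_force"],s["time_s"])
```

```text
[0.4600781  0.18819157 0.06958273] [0.17446707 1.03226389 3.2806384 ] 3.6167
```

View pics/c2.png

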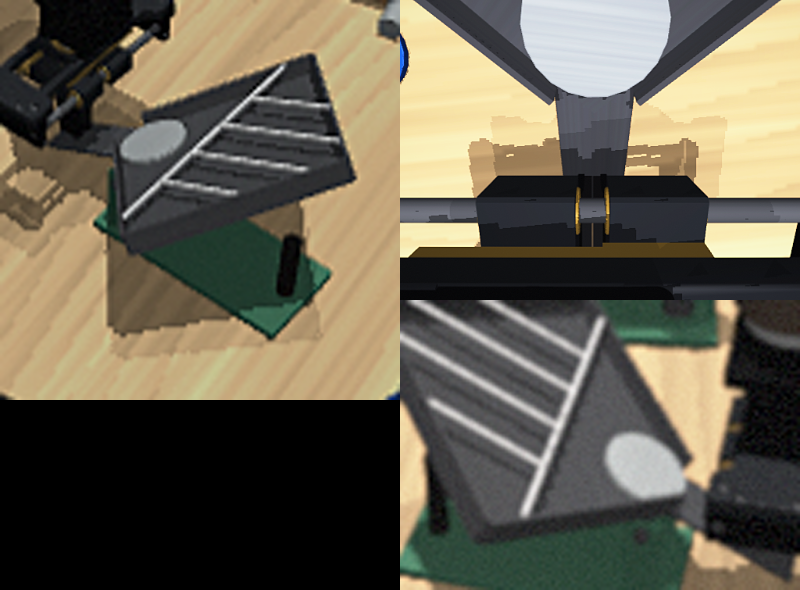

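The plate now sits in the front corner (wrist panel (594,50)), resting against the walls. I'll ease the tongue back up slowly.

Emit:
arm_command(deltas=[[0,0,0,0,0,0,1],[0,0,0,0,0,-0.3,1],[0,0,0,0,0,-0.6,1],[0,0,0,0,0,-1.0,1],[0,0,0,0,0,-1.4,1],[0,0,0,0,0,-1.8,1],[0,0,0,0,0,-2.2,1],[0,0,0,0,0,-2.6,1]])

```text
time_s: 4.28
tcp_pos: [0.4597, 0.1877, 0.096]
ee_rot: [[0.995, -0.101, -0.001], [-0.101, -0.995, -0.0], [-0.001, 0.001, -1.0]]
wrist_force: [-1.7, -0.5, 1.8]
gripper_width: 0.007
gripper_force: 1.2
```

Emit:
arm_command(deltas=[[0,0,0,0,0,-0.3,1],[0,0,0,0,0,-0.6,1],[0,0,0,0,0,-0.9,1],[0,0,0,0,0,-1.2,1],[0,0,0,0,0,-1.5,1],[0,0,0,0,0,-4.5,1],[0,0,0,0,0,-8.5,1],[0,0,0,0,0,-12,1]])

```text
time_s: 4.95
tcp_pos: [0.4604, 0.1882, 0.2171]
ee_rot: [[0.995, -0.1, 0.001], [-0.1, -0.995, -0.0], [0.001, -0.0, -1.0]]
wrist_force: [1.9, 0.3, 0.3]
gripper_width: 0.005
gripper_force: 0.0
```

Run:
```python
from h import *
cs={n:capture(n) for n in("scene","side","wrist")}
pickle.dump(cs,open("c3.pkl","wb"))
a=cv2.resize(cs["scene"]["pixels"][100:220,220:340],(400,400),interpolation=cv2.INTER_CUBIC)
b=cv2.resize(cs["wrist"]["pixels"],(400,300))
o=np.zeros((590,800,3),np.uint8);o[:400,:400]=a;o[:300,400:]=b
o[300:,400:]=cv2.resize(cs["side"]["pixels"][180:270,200:324],(400,290),interpolation=cv2.INTER_CUBIC)
cv2.imwrite("pics/c3.png",o); s=sense(); print(s["tcp_pos"],s["wrist_force"],s["time_s"],s["ee_rot"])
# light-grey low-saturation blob on tray
for n in("scene","side","wrist"):
    c=cs[n]; hsv=cv2.cvtColor(c["pixels"],cv2.COLOR_BGR2HSV)
    m=cv2.inRange(hsv,np.array([0,0,115]),np.array([180,55,255]))
    q=proj(c,[[.556,.178,.095]])[0]; 
    k,l,st,ce=cv2.connectedComponentsWithStats(m)
    i=l[int(q[1]),int(q[0])]; print(n,q,i,st[i])
    if i:
        ct=max(cv2.findContours((l==i).astype(np.uint8),0,1)[0],key=len)
        e=cv2.fitEllipse(cv2.convexHull(ct)); print(e)
        for z in(.08,.09,.1): print(z,onz(c,e[0],z))
```

```text
[0.46185265 0.18953509 0.21884567] [-0.16102171 -0.02573868 -0.86631924] 5.1 [[ 0.99493047 -0.10031555  0.00708211]
 [-0.10035632 -0.99493548  0.00565642]
 [ 0.00647881 -0.00633848 -0.99995892]]
scene [267.49953853 143.77306252] 87 [257 136  21  16 252]
((267.145751953125, 143.55398559570312), (16.043691635131836, 20.29595184326172), 97.33014678955078)
0.08 [0.54771534 0.19004887 0.08      ]
0.09 [0.55237565 0.18211859 0.09      ]
0.1 [0.55703596 0.17418831 0.1       ]
side [272.27404144 231.98631359] 77 [259 224  30  18 389]
((272.5823974609375, 232.57275390625), (18.108232498168945, 29.149063110351562), 91.13938903808594)
0.08 [0.55639719 0.16212052 0.08      ]
0.09 [0.55556722 0.17395033 0.09      ]
0.1 [0.55473725 0.18578013 0.1       ]
wrist [252.86894758  69.46575564] 2 [  144     0   237   146 16593]
((274.5666809082031, 52.90657043457031), (182.8047332763672, 277.3266906738281), 96.15821838378906)
0.08 [0.56789015 0.15965427 0.08      ]
0.09 [0.56660002 0.16047692 0.09      ]
0.1 [0.5653099  0.16129957 0.1       ]
```

View pics/c3.png

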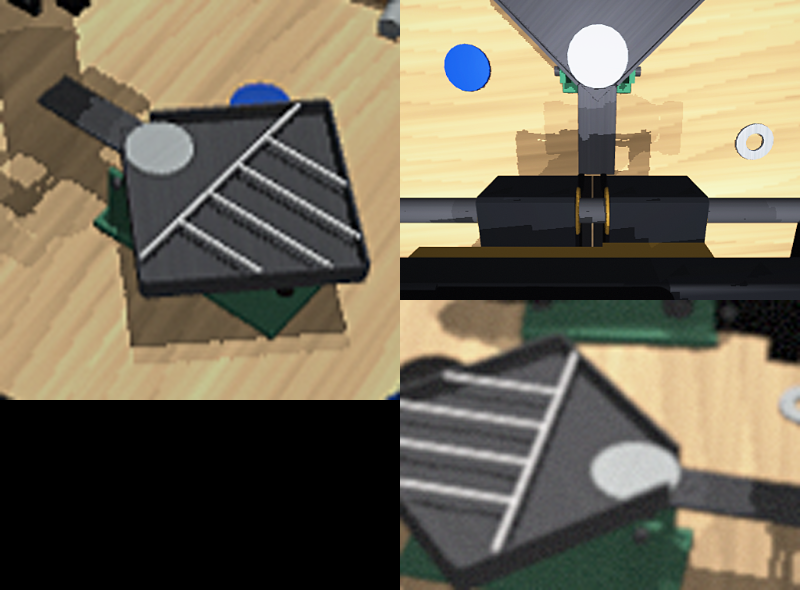

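The plate lies level in the corner. The scene and side rays meet at about (0.555, 0.179), with its top at z≈0.094, so I'll move above it and turn the fingers along the tray's x.

Emit:
arm_command(deltas=[[0,0,1.571,9.5,0,0,-0.75],[0,0,1.571,9.5,0,0,-0.75],[0,0,1.571,9.5,0,0,-0.75],[0,0,1.571,9.5,0,2,-0.75],[0,0,1.571,9.5,0,4,-0.75],[0,0,1.571,9.5,0,4,-0.75],[0,0,1.571,9.5,0,4,-0.75],[0,0,1.571,9.5,0,4,-0.75]])

```text
time_s: 5.77
tcp_pos: [0.554, 0.1781, 0.1732]
ee_rot: [[0.447, -0.895, -0.003], [-0.895, -0.447, -0.002], [0.0, 0.003, -1.0]]
wrist_force: [1.0, -0.3, 0.6]
gripper_width: 0.526
gripper_force: 0.0
```

Emit:
arm_command(deltas=[[0,0,0.564,0,0,0,-0.75],[0,0,0.564,0,0,0,-0.75],[0,0,0.564,0,0,0,-0.75],[0,0,0.564,0,0,0,-0.75],[0,0,0.564,0,0,0,-0.75],[0,0,0.564,0,0,0,-0.75],[0,0,0.564,0,0,0,-0.75],[0,0,0.564,0,0,0,-0.75]])

```text
time_s: 6.43
tcp_pos: [0.5543, 0.1784, 0.1747]
ee_rot: [[-0.092, -0.996, -0.001], [-0.996, 0.092, -0.001], [0.001, 0.001, -1.0]]
wrist_force: [-0.4, 0.6, 1.1]
gripper_width: 0.875
gripper_force: 0.0
```

Run:
```python
from h import *
s=sense(); print(s["tcp_pos"],s["gripper_width"],s["time_s"]); R=s["ee_rot"];print(R.round(3))
print("to target cm", R.T@(np.array([.555,.179,.109])-s["tcp_pos"])*100, "yaw err", np.degrees(np.arctan2(R[1,1],R[0,1]))-174.2)
```

```text
[0.55430296 0.1784154  0.17472451] 0.87464747595086 6.4333
[[-0.092 -0.996 -0.001]
 [-0.996  0.092 -0.001]
 [ 0.001  0.001 -1.   ]]
to target cm [-0.0686652  -0.07048028  6.57234355] yaw err 0.4993792983354126
```

Emit:
arm_command(deltas=[[0,0,0,-0.1,-0.1,2.5,-0.75],[0,0,0,-0.1,-0.1,4.5,-0.75],[0,0,0,-0.1,-0.1,5.2,-0.75],[0,0,0,-0.1,-0.1,5.7,-0.75],[0,0,0,-0.1,-0.1,6.1,-0.75],[0,0,0,-0.1,-0.1,6.4,-0.75],[0,0,0,-0.1,-0.1,6.5,-0.75],[0,0,0,-0.1,-0.1,6.5,-0.75]])

```text
time_s: 7.1
tcp_pos: [0.5559, 0.1795, 0.111]
ee_rot: [[-0.094, -0.996, 0.001], [-0.996, 0.094, 0.0], [-0.001, -0.001, -1.0]]
wrist_force: [0.4, -0.5, 0.8]
gripper_width: 0.877
gripper_force: 0.0
```

Emit:
arm_command(deltas=[[0,0,0,0,0,0.1,-0.75],[0,0,0,0,0,0.15,-0.75],[0,0,0,0,0,0.2,-0.75],[0,0,0,0,0,0.2,-0.75],[0,0,0,0,0,0.2,-0.75]])

```text
time_s: 7.52
tcp_pos: [0.5556, 0.1794, 0.1087]
ee_rot: [[-0.094, -0.996, 0.0], [-0.996, 0.094, 0.0], [-0.0, -0.0, -1.0]]
wrist_force: [0.8, -0.3, 0.0]
gripper_width: 0.874
gripper_force: 0.0
```

Emit:
arm_command(deltas=[[0,0,0,0,0,0,1],[0,0,0,0,0,0,1],[0,0,0,0,0,0,1],[0,0,0,0,0,0,1],[0,0,0,0,0,0,1],[0,0,0,0,0,0,1],[0,0,0,0,0,0,1]])

```text
time_s: 8.1
tcp_pos: [0.5556, 0.1794, 0.1086]
ee_rot: [[-0.094, -0.996, -0.0], [-0.996, 0.094, -0.0], [0.0, 0.0, -1.0]]
wrist_force: [0.5, 0.1, 0.4]
gripper_width: 0.671
gripper_force: 30.0
```

Emit:
arm_command(deltas=[[0,0,0,0,0,-0.5,1],[0,0,0,0,0,-1.2,1],[0,0,0,0,0,-2.2,1],[0,0,0,0,0,-4,1],[0,0,0,0,0,-6,1],[0,0,0,0,0,-8,1],[0,0,0,0,0,-9.5,1],[0,0,0,0,0,-9.5,1]])

```text
time_s: 8.77
tcp_pos: [0.5574, 0.1801, 0.2084]
ee_rot: [[-0.093, -0.996, 0.007], [-0.996, 0.093, 0.003], [-0.004, -0.007, -1.0]]
wrist_force: [0.6, 0.5, -1.3]
gripper_width: 0.677
gripper_force: 30.0
```

Run:
```python
from h import *
cs={n:capture(n) for n in("scene","side","wrist")}
pickle.dump(cs,open("c4.pkl","wb"))
s=sense(); R=s["ee_rot"]; T=s["tcp_pos"]; print(T,s["gripper_width"],s["gripper_force"],s["time_s"])
o=np.zeros((400,800,3),np.uint8)
for j,n in enumerate(("scene","side")):
    c=cs[n]; q=proj(c,[T])[0].astype(int)
    o[:,j*400:j*400+400]=cv2.resize(c["pixels"][q[1]-40:q[1]+40,q[0]-40:q[0]+40],(400,400),interpolation=cv2.INTER_CUBIC); print(n,q,proj(c,[T+[0,0,-.015]]))
cv2.imwrite("pics/c4.png",o)
print("to above heel cm",R.T@(np.array([.5463,-.139,.2])-T)*100)
```

```text
[0.55480662 0.17909375 0.20299614] 0.6713959583508344 29.999694228172302 8.9167
scene [268 115] [[268.40265453 119.82751573]]
side [274 191] [[274.12361634 197.47687071]]
to above heel cm [31.74786463 -2.15179222  0.30427386]
```

View pics/c4.png

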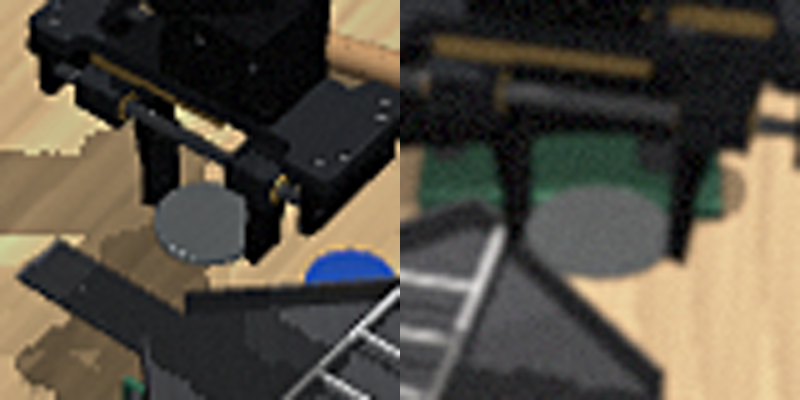

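The plate is held flat between the pads. Its ellipse centres, scene (268.6,119.4) and side (273.5,197.4), match the projected TCP to within about 1 mm. I'll carry it to the bare heel.

Emit:
arm_command(deltas=[[0,0,0,1,-0.1,0,1],[0,0,0,3,-0.2,0,1],[0,0,0,5.5,-0.4,0,1],[0,0,0,8.5,-0.6,0,1],[0,0,0,11.5,-0.8,0,1],[0,0,0,14.5,-1.0,0,1],[0,0,0,17,-1.2,0,1],[0,0,0,19,-1.3,0,1]])

```text
time_s: 9.58
tcp_pos: [0.5494, -0.0136, 0.2022]
ee_rot: [[-0.095, -0.995, -0.003], [-0.995, 0.095, -0.001], [0.001, 0.003, -1.0]]
wrist_force: [0.7, -0.2, -1.7]
gripper_width: 0.669
gripper_force: 30.0
```

Emit:
arm_command(deltas=[[0,0,0,2,-0.1,0,1],[0,0,0,4.5,-0.3,0,1],[0,0,0,7,-0.5,0,1],[0,0,0,9.3,-0.6,0,1],[0,0,0,11,-0.7,0,1],[0,0,0,12.2,-0.8,0,1],[0,0,0,12.7,-0.8,0,1],[0,0,0,12.7,-0.8,0,1]])

```text
time_s: 10.25
tcp_pos: [0.5461, -0.1391, 0.2028]
ee_rot: [[-0.096, -0.995, -0.002], [-0.995, 0.096, 0.0], [0.0, 0.002, -1.0]]
wrist_force: [-0.8, 0.3, -1.0]
gripper_width: 0.675
gripper_force: 30.0
```

Run:
```python
from h import *
cs={n:capture(n) for n in("scene","side","wrist")}
pickle.dump(cs,open("c5.pkl","wb"))
s=sense(); R=s["ee_rot"]; T=s["tcp_pos"]; print(T,R.round(4),s["gripper_width"],s["gripper_force"],s["time_s"],s["wrist_force"])
print("to place cm",R.T@(np.array([.5463,-.139,.1515])-T)*100)
o=np.zeros((600,800,3),np.uint8)
for j,n in enumerate(("scene","side")):
    c=cs[n]; q=proj(c,[T-[0,0,.03]])[0].astype(int)
    o[:400,j*400:j*400+400]=cv2.resize(c["pixels"][q[1]-40:q[1]+40,q[0]-40:q[0]+40],(400,400),interpolation=cv2.INTER_CUBIC); print(n,q)
cv2.imwrite("pics/c5.png",o[:400])
```

```text
[ 0.54668934 -0.13759205  0.20330618] [[-9.310e-02 -9.957e-01 -5.000e-04]
 [-9.957e-01  9.310e-02  2.000e-04]
 [-1.000e-04  5.000e-04 -1.000e+00]] 0.6728966875007133 29.999875724315643 10.4 [-0.6390151   0.69587582 -0.92690478]
to place cm [0.14439874 0.02321784 5.18061269]
scene [194 201]
side [288 132]
```

View pics/c5.png

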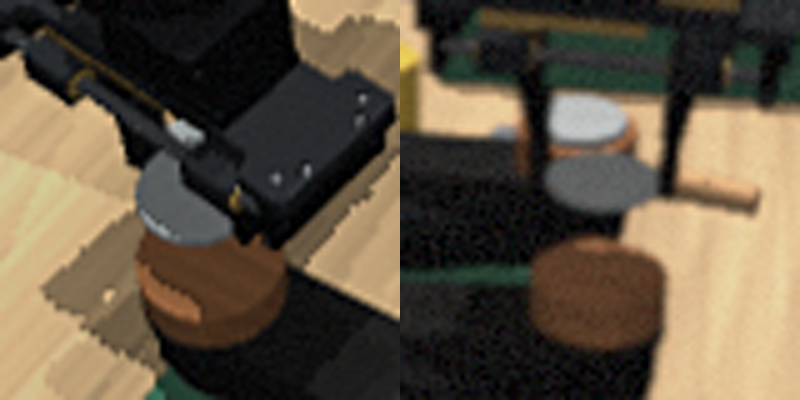

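The plate is level, about 5 cm above the bare heel (side panel: plate (603,182), heel top (598,263)). I'll lower it.

Emit:
arm_command(deltas=[[0,0,0,0.1,0,1,1],[0,0,0,0.1,0,2.2,1],[0,0,0,0.1,0,3.3,1],[0,0,0,0.1,0,4.1,1],[0,0,0,0.1,0,4.6,1],[0,0,0,0.1,0,4.9,1],[0,0,0,0.1,0,4.9,1],[0,0,0,0.1,0,4.9,1]])

```text
time_s: 11.07
tcp_pos: [0.547, -0.1391, 0.1548]
ee_rot: [[-0.093, -0.996, 0.001], [-0.996, 0.093, -0.0], [0.0, -0.001, -1.0]]
wrist_force: [0.1, -0.0, -2.3]
gripper_width: 0.67
gripper_force: 30.0
```

Run:
```python
from h import *
s=sense(); print(s["tcp_pos"],s["wrist_force"],s["gripper_force"])
```

```text
[ 0.54695692 -0.13911856  0.15478294] [ 0.09253087 -0.03549614 -2.26365942] 29.999729990959167
```

Now 1 mm steps until the wrist force rises.

Emit:
arm_command(deltas=[[0,0,0,0,0,0.1,1],[0,0,0,0,0,0.2,1],[0,0,0,0,0,0.3,1],[0,0,0,0,0,0.3,1],[0,0,0,0,0,0.3,1]])

```text
time_s: 11.48
tcp_pos: [0.5467, -0.1393, 0.1516]
ee_rot: [[-0.094, -0.996, 0.0], [-0.996, 0.094, -0.0], [0.0, -0.0, -1.0]]
wrist_force: [-0.6, -0.2, -1.6]
gripper_width: 0.671
gripper_force: 30.0
```

Emit:
arm_command(deltas=[[0,0,0,0,0,0.1,1],[0,0,0,0,0,0.1,1],[0,0,0,0,0,0.1,1]])

```text
time_s: 11.73
tcp_pos: [0.5467, -0.1392, 0.1506]
ee_rot: [[-0.094, -0.996, 0.0], [-0.996, 0.094, -0.0], [0.0, -0.0, -1.0]]
wrist_force: [0.4, -1.0, -1.6]
gripper_width: 0.671
gripper_force: 30.0
```

Emit:
arm_command(deltas=[[0,0,0,0,0,0.1,1],[0,0,0,0,0,0.1,1],[0,0,0,0,0,0.1,1]])

```text
time_s: 11.98
tcp_pos: [0.5467, -0.1392, 0.1505]
ee_rot: [[-0.094, -0.996, 0.0], [-0.996, 0.094, -0.0], [0.0, -0.0, -1.0]]
wrist_force: [-2.9, 1.6, 5.7]
gripper_width: 0.672
gripper_force: 30.0
```

Contact: the force jumped about 7 N at z=0.1505. Now I'll open the fingers and rise.

Emit:
arm_command(deltas=[[0,0,0,0,0,-0.1,1],[0,0,0,0,0,-0.1,0.3],[0,0,0,0,0,-0.1,-0.5],[0,0,0,0,0,-0.1,-0.9],[0,0,0,0,0,-0.1,-1],[0,0,0,0,0,-0.1,-1],[0,0,0,0,0,-0.1,-1],[0,0,0,0,0,-0.1,-1]])

```text
time_s: 12.65
tcp_pos: [0.5467, -0.1392, 0.1505]
ee_rot: [[-0.094, -0.996, -0.0], [-0.996, 0.094, -0.0], [0.0, 0.0, -1.0]]
wrist_force: [0.1, 0.4, 0.2]
gripper_width: 0.974
gripper_force: 0.0
```

Emit:
arm_command(deltas=[[0,0,0,0,0,-0.1,-1],[0,0,0,0,0,-0.5,-1],[0,0,0,0,0,-1.5,-1],[0,0,0,0,0,-3,-1],[0,0,0,0,0,-5,-1],[0,0,0,0,0,-8,-1],[0,0,0,0,0,-11,-1],[0,0,0,0,0,-13,-1]])

```text
time_s: 13.32
tcp_pos: [0.5475, -0.1396, 0.285]
ee_rot: [[-0.093, -0.996, 0.005], [-0.996, 0.093, -0.001], [0.001, -0.005, -1.0]]
wrist_force: [0.2, 0.7, 0.9]
gripper_width: 0.998
gripper_force: 0.0
```

Emit:
arm_command(deltas=[[0,0,0,-10,0,0,-1],[0,0,0,-10,0,0,-1],[0,0,0,-10,0,0,-1],[0,0,0,-10,0,0,-1],[0,0,0,-10,0,0,-1]])

```text
time_s: 13.73
tcp_pos: [0.5561, -0.0389, 0.2816]
ee_rot: [[-0.092, -0.996, 0.001], [-0.996, 0.092, 0.0], [-0.0, -0.001, -1.0]]
wrist_force: [-0.5, -0.4, 0.1]
gripper_width: 0.999
gripper_force: 0.0
```

Run:
```python
from h import *
cs={n:capture(n) for n in("scene","side")}
s=sense(); print(s["tcp_pos"],s["time_s"])
o=np.zeros((400,800,3),np.uint8)
for j,n in enumerate(("scene","side")):
    c=cs[n]; H=[.5463,-.139,.136]; q=proj(c,[H])[0]; u,v=q.astype(int)
    x0,y0=(150,100) if j==0 else (200,110)
    o[:,j*400:j*400+400]=cv2.resize(c["pixels"][y0:y0+160,x0:x0+160],(400,400),interpolation=cv2.INTER_CUBIC)
    hsv=cv2.cvtColor(c["pixels"],cv2.COLOR_BGR2HSV)
    m=cv2.inRange(hsv,np.array([0,0,100]),np.array([180,60,255]))
    l=cv2.connectedComponents(m)[1]; i=l[v,u]
    if i:
        e=cv2.fitEllipse(cv2.convexHull(max(cv2.findContours((l==i).astype(np.uint8),0,1)[0],key=len)))
        print(n,q,e,onz(c,e[0],.136))
cv2.imwrite("pics/c6.png",o)
```

```text
[ 0.55597724 -0.04014749  0.28113146] 13.8333
scene [195.65716985 210.57334189] ((195.43304443359375, 211.47816467285156), (20.605113983154297, 24.10124397277832), 75.79463195800781) [ 0.54748052 -0.14143138  0.136     ]
side [287.56991137 144.21584054] ((287.33795166015625, 144.6680908203125), (12.771576881408691, 22.085418701171875), 93.40380096435547) [ 0.54674977 -0.13645811  0.136     ]
```

View pics/c6.png

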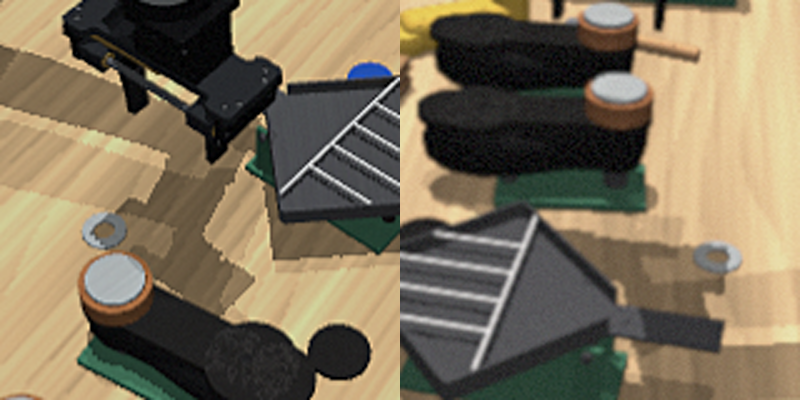

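The plate lies flat and centred on the formerly bare heel (scene panel (115,278), side panel (619,87)). The tray is level and the arm is clear, so I'm handing in.

```bash
python3 -c "
from station import finish_job
print(finish_job())"
```

```text
the job is handed in; nothing more can be done
None
```

I tipped the tray until the plate slid into the front corner, then laid the plate on the bare heel and let go. Camera checks put it flat and within about 3 mm of centre, with the tray level and the arm clear; I handed it in at about 14 s, and no verdict came back.

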